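Read in the rack of tall tubes with the contact code reader

ROBOT

A 6-joint arm with a two-finger parallel gripper is mounted at the origin on the work surface. World frame = base frame: x ahead of the robot, y to its left, z up, the work surface at z = 0. Lengths are in mm, angles in degrees, forces in N, time in s.
With the tool pointing down it reaches from about 350 to 850 mm from the base axis. Payload 8.1 kg.
Tool frame: the origin (TCP) lies midway between the tips of the shut fingers; the grasp point (between the pads) lies 19 mm behind it; z points along the fingers, y is the direction in which the jaws open and shut (so a half turn about z gives the same grasp; the last joint's range is limited). The gripper opens to 85 mm and grips with 20 to 120 N. Pads are 22 mm wide; open, the fingers measure 114 mm over their backs; the gripper's body (76 mm by 85 mm) begins 54 mm behind the grasp point. The pads swing forward as they close: fully open they stand 13 mm farther back than shut.
Start: joints at [-78.232, 7.471, 85.268, -0, 87.261, -4.893], TCP at [172.051, -574.807, 231.292] pointing down, gripper open.
Joint ranges: [-169.43, 169.43], [-51.17, 129.36], [1.28, 143.12], [-76.62, 256.62], [0, 156.53], [-152.29, 152.29]. Speed limits (degrees/s): [136.94, 136.94, 159.86, 180, 180, 180].

INTERFACE

Orientations are given as [roll, pitch, yaw] about the fixed x, y, z axes, in that order (R = Rz(yaw) Ry(pitch) Rx(roll)).
In Python, from bench import telemetry, snapshot, camera_params, job gives the robot as it stands. The module is installed in compiled form; this text tells all that it offers.
- The arm moves only by the shell command python3 -m jog 'ROWS' [FORCE]. ROWS is JSON, a list that holds one entry, the list of rows, each a list of 7 numbers: the shift along the tool's x, y, z in units of 50 mm (1.0 is 50 mm), then the turn, a rotation vector about the tool's x, y, z in units of 2 pi rad (1.0 is 2 pi rad), then the opening, from 0 (shut) to 1 (fully open). In form: [[[dx, dy, dz, rx, ry, rz, claw], ...]]. A call has 1 to 12 rows; each row shifts and turns the commanded pose from where the row before left it, along the tool's axes as they then stand; what a row does not reach is not made up. A row lasts 1/8 s, in which the tool goes at most 62.5 mm and 10.7 degrees, less where a joint would pass 70% of its speed; a pose out of reach is approached as far as the arm can. A call with a number of a shift or a turn outside -1 to 1 is refused whole. A call with a gripper value outside its range is refused whole. The fingers move at their own pace and stop on an object; FORCE is the grip in N (left out, the last holds). Time passes only in rows, so rows that do not move let the fingers close. It gives the time, the measured TCP pose, the force and the opening at its end, in the units of the state.
- telemetry.sense(): the state, without advancing time (a new reading comes with each control period).
- snapshot(name): name is "scene" or "top"; returns (picture, depth): 400x640x3 uint8, red, green, blue; 400x640 float32, mm along the optical axis (not along the pixel's ray), 0 where there is no reading.
- camera_params(name): a dict with "K" (3x3 intrinsics, pixels), "extrinsics" (4x4, takes a point from camera to world coordinates). Camera axes: x right, y down, z forward; pixel columns grow to the right and rows downward; lengths in mm; the calibration is good to about 2 mm. A picture is of the moment at which its call begins. camera_params takes no time and is no camera call.
- job.hand_in(): hands the job in, once; it reports no verdict.
The state is a dict: "time": time; "joint_pos": joint angles; "qd": joint speeds; "joint_efforts": joint torques, N m; "tool_pos": TCP position; "tcp_rot": TCP orientation; "ft_force": force on the tool from outside, world axes, zero at the start; "wrist_torque": the same for the moment, N m; "finger_gap": finger opening in mm.
Only numpy, scipy, OpenCV 4.12 (cv2) and the standard library are available. Lean on these libraries where they do the work, as an engineer would, in place of code of your own. Each camera call takes 0.05 s, during which the arm holds its last target. There are 200 camera calls.

TASK

Read in the rack of tall tubes: take the code reader wand out of its holder, press its sprung nose squarely onto the middle of the label on that rack's sloped front (its plate floats: follow it back to its stop) and go on lightly until the nose is about half-way in, and hold it still there for about two seconds. Then stand the wand back upright in its holder, fully down, and let go. Do not press the short tubes' label or jab the tall one, and leave both racks, the jar and the roll where they are.

Things in the scene. Friction and masses are not known exactly. Their poses are not given: they have to be found in the camera images.
- wand: Code reader wand, about 0.2 kg, 144 mm long. Origin: centre of the underside of its collar; z runs along the wand from nose to grip. Collar: black disc 44 mm across, z 0 to 6 mm. Grip: grey square bar 26 x 26 mm with sides along the wand's x and y, z 6 to 76 mm. Barrel: black, 24 mm across, z -50 to 0 mm. At the start it stands in the holder with the collar resting on the rim, nose down.
- nose (a joint): Sprung metal nose of the wand (14 mm across, 18 mm proud of the barrel): how far it is pushed in, 0 (out) to 0.010 m (bottomed). The spring needs about 2 N to start and about 7 N to bottom; half-way is about 4.5 N. The label is read between 2.5 and 8 mm.
- nose_tip (a point): Centre of the flat end of the nose (68 mm below the wand's origin with the nose out, and it moves with the nose); axes as the wand's.
- holder: Upright grey cup fixed to the table, 50 mm across outside, bore 32 mm, rim 80 mm above its origin, inner floor at 5 mm, on a black foot 100 x 80 x 8 mm. Origin: centre of the underside, on the table; z up. The wand stands in it with the collar flat on the rim, wand origin 80 mm above the holder's origin.
- tall_rack: The rack to read in: loose white foam block 92 (x) x 112 (y) mm, 60 mm high, with 4 x 5 red-capped tubes reaching 120 mm; about 0.6 kg. Origin: centre of the block's underside. In front of it (-x side, x -102 to -46 mm, 74 mm wide, below 65 mm) a grey mount slopes up at 27 degrees and carries the label on a floating plate.
- tall_rack_label: Label of the tall rack: white, 34 (x) x 54 (y) mm, 2 mm thick, on a floating grey plate 42 x 72 x 5 mm. The plate slides back along its normal under about 1 N, stays where it is left, and has an unknown play of 1 to 10 mm before its stop. Origin: centre of the label's underside; z: normal out of the label (up and to the rack's front), x: up the slope.
- tall_rack_label_mid (a point): Middle of the top face of the tall rack's label; axes as the label's.
- short_rack: Bystander: like the tall rack, with the same sloped label panel, but its block is 45 mm high and its tubes reach only 84 mm. Origin: centre of the block's underside.
- short_rack_label: Label of the short rack, same size and place on its panel. Not to be pressed.
- jar: Bystander: loose clear jar with white lid, 52 mm across, 65 mm high, standing. Origin: centre of the underside.
- label_roll: Bystander: loose roll of paper labels, 68 mm across, 30 mm high, lying flat. Origin: centre of the underside.
Mind the look-alikes: they are no part of the job. What is shaped like the wand but blue is not meant.

How it is judged (in metres and radians):
On the way:
1. the nose is pressed 2.5 to 8 mm in on the tall rack's label, within 9 mm of its middle and 0.14 rad of square, and kept still (under 15 mm/s, 0.15 rad/s) for 1.5 s (value of joint nose between 0.0025 and 0.008 m and distance between nose_tip and tall_rack_label_mid below 0.009 m and angle between the z axis of wand and the z axis of tall_rack_label, either way round below 0.14 rad and contact force between wand and tall_rack_label above 1 N and linear speed of wand below 0.015 m/s and angular speed of wand below 0.15 rad/s), for 1.5 s.
At the end, for the whole second after the job is handed in: The wand stands released and at rest in its holder: collar on the rim (origin 77 to 84 mm above the holder's, within 7 mm sideways), tilted less than 0.1 rad, nose out; both racks, the jar and the roll are within 20 mm of where they started (horizontal distance between wand and holder below 0.007 m and z of wand in the frame of holder between 0.077 and 0.084 m and angle between wand's own z axis and vertical below 0.1 rad and linear speed of wand below 0.02 m/s and value of joint nose below 0.0015 m and distance of each of tall_rack, short_rack, jar, label_roll from where it was at the start of the episode below 0.02 m); the robot touches nothing.
It fails at once if the short rack's label is pressed (contact force between wand and short_rack_label above 1 N).
It fails at once if the tall rack's label is jabbed with more than 20 N (contact force between wand and tall_rack_label above 20 N).
It fails at once if a rack, the jar or the roll is shifted more than 25 mm (distance of any of tall_rack, short_rack, jar, label_roll from where it was at the start of the episode above 0.025 m).
It fails at once if a rack or the jar is tipped (angle between any of tall_rack, short_rack, jar's own z axis and vertical above 0.35 rad).
It also fails if it takes over 61 s, if anything falls off the work surface, if the arm or the gripper's body presses on something with over 40 N, if the wrist force passes 120 N, or if a joint passes its speed limit or range.

## Working session

There is one attempt and no reset: what is moved stays moved. The work goes in short steps, Python scripts to look and compute and a shell command to move; the robot and the scene stay as the last step left them, time stands still between calls to the robot, and variables do not carry over. Pictures are saved under pics/ and viewed, about 8 in all and at most 12, crops included, and the job is handed in when it is done.

```bash
mkdir -p pics; cat > h.py <<'E'
import numpy as np, cv2
from bench import telemetry, snapshot, camera_params, job
def grab(n,tag):
    p,d=snapshot(n); cv2.imwrite(f'pics/{tag}.png',p[:,:,::-1]); np.save(f'pics/{tag}.npy',d); return p,d
def cloud(n,d):
    c=camera_params(n);K=np.array(c['K']);T=np.array(c['extrinsics'])
    v,u=np.mgrid[:400,:640]
    P=np.stack([(u-K[0,2])/K[0,0]*d,(v-K[1,2])/K[1,1]*d,d],-1)
    return P@T[:3,:3].T+T[:3,3]
def crop(tag,u0,u1,v0,v1,s,out):
    p=cv2.imread(f'pics/{tag}.png')[v0:v1,u0:u1]; cv2.imwrite(f'pics/{out}.png',cv2.resize(p,None,fx=s,fy=s,interpolation=cv2.INTER_CUBIC))
E
python3 - <<'E'
from h import *
a,_=grab('scene','s0');b,_=grab('top','t0')
for n in('scene','top'):
    c=camera_params(n);print(n,np.round(c['K'],1).tolist(),np.round(c['extrinsics'],3).tolist())
print(telemetry.sense())
E
```

```text
scene [[426.6, 0.0, 323.8], [0.0, 426.6, 208.0], [0.0, 0.0, 1.0]] [[-0.882, 0.374, -0.287, 871.158], [0.472, 0.718, -0.512, 556.946], [0.015, -0.587, -0.81, 902.54], [0.0, 0.0, 0.0, 1.0]]
top [[453.2, 0.0, 318.9], [0.0, 453.2, 197.5], [0.0, 0.0, 1.0]] [[0.014, -0.997, 0.07, 526.268], [-0.999, -0.011, 0.03, 35.817], [-0.029, -0.071, -0.997, 972.52], [0.0, 0.0, 0.0, 1.0]]
{'time': 0.1, 'joint_pos': array([-7.82296319e+01,  7.51114158e+00,  8.53230324e+01, -7.90059638e-04,
        8.72594334e+01, -4.89371719e+00]), 'qd': array([ 0.03247201, -0.04449443, -0.18670936,  0.01830141,  0.06898603,
        0.00272248]), 'joint_efforts': array([ 3.74664469e-04, -5.70951426e+01, -5.01941156e+01, -2.83935005e-04,
        8.20744608e-03, -1.73112579e-05]), 'tool_pos': array([ 171.96763989, -574.32634272,  230.34561966]), 'tcp_rot': array([-1.79906667e+02, -7.19920679e-03,  1.66641178e+01]), 'ft_force': array([-0.24925377, -0.48379445,  0.32860294]), 'wrist_torque': array([-0.01126234, -0.00908499,  0.0121491 ]), 'finger_gap': 85.38016250162646}
```

View pics/s0.png

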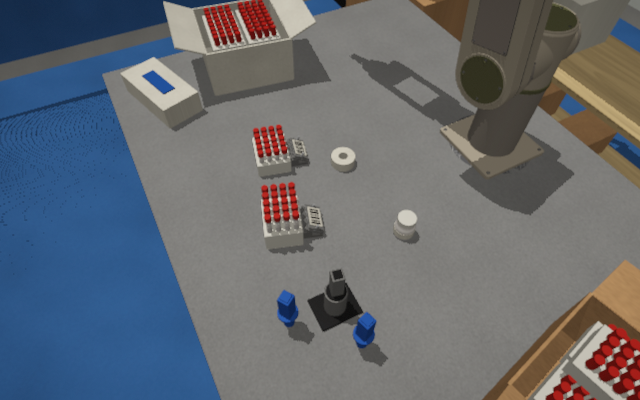

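View pics/t0.png

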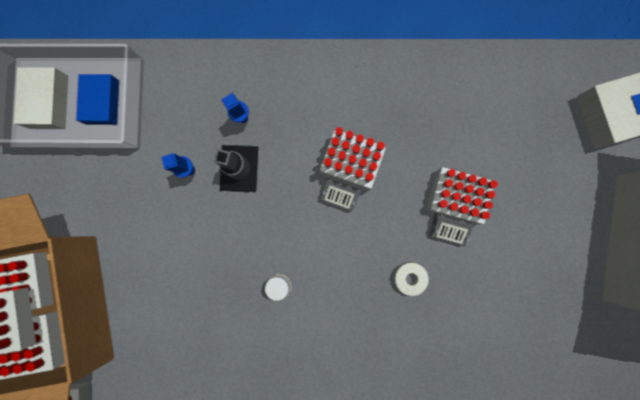

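The scene view shows the grey and black wand in its holder at (335,290), with blue look-alikes at (287,305) and (365,330). The racks are at (282,215) and (270,150). In the top view the wand is at (232,163), the blue decoys at (237,108) and (178,165), the racks at (352,157) and (465,195), the jar at (277,288) and the roll at (411,279).

```bash
python3 - <<'E'
from h import *
p=cv2.imread('pics/t0.png')[:,:,::-1].astype(int);d=np.load('pics/t0.npy');C=cloud('top',d)
def rng(name,u0,u1,v0,v1,m):
    s=np.zeros(d.shape,bool);s[v0:v1,u0:u1]=1;s&=m&(d>0);P=C[s];
    print(name,s.sum(),'mean',P.mean(0).round(1),'min',np.percentile(P,2,0).round(1),'max',np.percentile(P,98,0).round(1));return P
red=(p[...,0]>130)&(p[...,1]<60)
r1=rng('red A',315,395,120,195,red);r2=rng('red B',425,505,160,230,red)
z=C[...,2]
for n,b in(('A',(315,395,120,215)),('B',(425,505,160,250))):
    u0,u1,v0,v1=b;s=np.zeros(d.shape,bool);s[v0:v1,u0:u1]=1
    P=C[s&red]; print(n,cv2.minAreaRect(P[P[:,2]>P[:,2].max()-6][:,:2].astype(np.float32)))
rng('table',200,600,330,380,z<50)
g=rng('grip',200,260,140,195,(z>130));print(cv2.minAreaRect(g[:,:2].astype(np.float32)))
Pt=g[g[:,2]>np.percentile(g[:,2],95)-5];print('top',Pt.mean(0),cv2.minAreaRect(Pt[:,:2].astype(np.float32)))
f=rng('foot',210,265,135,200,(z>2)&(z<14)&(p.sum(-1)<110));print(cv2.minAreaRect(f[:,:2].astype(np.float32)))
# labels: pixel points around
for n,(u0,u1,v0,v1) in dict(A=(318,360,180,212),B=(432,472,218,247)).items():
    s=np.zeros(d.shape,bool);s[v0:v1,u0:u1]=1;s&=(p.min(-1)>130)&(z>20)&(z<75);P=C[s]
    print(n,len(P),P.mean(0)); c=P.mean(0);U,S,V=np.linalg.svd(P-c);print(V.round(3),S/np.sqrt(len(P)))
crop=lambda a:0
a=cv2.imread('pics/s0.png')[170:360,230:400];b=cv2.imread('pics/t0.png')[90:210,150:400]
cv2.imwrite('pics/c1.png',np.vstack([cv2.resize(a,(510,570//2*1),interpolation=3)[:, :],cv2.resize(b,(510,245),interpolation=3)]))
E
```

```text
red A 784 mean [670.9  -2.5 119.7] min [626.4 -53.  116.9] max [715.3  47.1 122.7]
red B 750 mean [ 599.2 -229.3   83.2] min [ 558.4 -278.5   79.7] max [ 641.8 -179.2   86.7]
A ((526.2684936523438, 35.816532135009766), (0.0, 0.0), 0.0)
B ((526.2684936523438, 35.816532135009766), (0.0, 0.0), 0.0)
table 19912 mean [ 268.  -106.2    0. ] min [ 216.4 -502.9   -3.6] max [319.1 296.1   3.6]
grip 253 mean [655.1 237.8 153.7] min [642.5 225.9 132.6] max [669.1 252.8 160.5]
((656.57958984375, 239.92015075683594), (26.5589542388916, 26.0819149017334), 76.48466491699219)
top [656.91922821 239.51043079 157.69615343] ((656.4615478515625, 239.780029296875), (25.268386840820312, 25.872329711914062), 76.42398834228516)
foot 864 mean [649.1 233.    8.2] min [608.7 202.6   4.7] max [702.  276.2  11.6]
((655.9691772460938, 240.234130859375), (76.58238983154297, 95.90868377685547), 88.79376220703125)
A 261 [596.46890014  20.3649007   38.31247626]
[[-0.23   0.93  -0.287]
 [-0.861 -0.332 -0.385]
 [ 0.453 -0.158 -0.877]] [17.77555702 14.23197364  1.60393327]
B 264 [ 524.48928307 -210.58062645   34.15349547]
[[-0.014  0.996 -0.093]
 [-0.915 -0.051 -0.401]
 [-0.404  0.08   0.911]] [16.71615102 12.67413484  1.78778755]
```

View pics/c1.png

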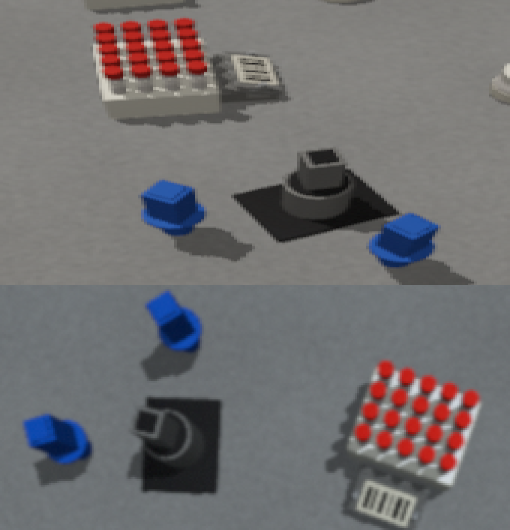

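Cap tops are at 120 mm for rack A, top view (352,157), and 83 mm for rack B, so A is the tall rack. The crop shows the grey grip in the holder on the black foot, and the other two of that shape are blue, so the wand is at about (656,240). Next I refine the rack and label pose and get the decoy positions.

```bash
python3 - <<'E'
from h import *
from scipy.spatial.transform import Rotation as R
p=cv2.imread('pics/t0.png')[:,:,::-1].astype(int);d=np.load('pics/t0.npy');C=cloud('top',d);z=C[...,2]
red=(p[...,0]>130)&(p[...,1]<60)
s=np.zeros(d.shape,bool);s[120:195,315:395]=1
P=C[s&red];P=P[np.abs(P[:,2]-119.7)<5][:,:2]
(cx,cy),wh,an=cv2.minAreaRect(P.astype(np.float32));print('caps',cx,cy,wh,an,P.mean(0))
blue=(p[...,2]>120)&(p[...,0]<70)
for b in((215,255,85,130),(155,200,145,190)):
    s=np.zeros(d.shape,bool);s[b[2]:b[3],b[0]:b[1]]=1;Q=C[s&blue];print('blue',Q.mean(0),Q.min(0),Q.max(0))
# label: white hull in both cams
for cam,t,b in(('top','t0',(318,362,180,214)),('scene','s0',(303,328,200,235))):
    p=cv2.imread(f'pics/{t}.png').astype(int);d=np.load(f'pics/{t}.npy');C=cloud(cam,d);z=C[...,2]
    s=np.zeros(d.shape,bool);s[b[2]:b[3],b[0]:b[1]]=1;s&=(p.min(-1)>115)&(z>22)&(z<60)
    v,u=np.where(s);rect=cv2.minAreaRect(np.stack([u,v],1).astype(np.float32));Q=C[s]
    print(cam,rect,'3d',Q.mean(0)); A=np.c_[Q[:,:2],np.ones(len(Q))];k=np.linalg.lstsq(A,Q[:,2],rcond=None)[0];print('plane',k, 'slope',np.degrees(np.arctan(np.hypot(*k[:2]))),'dir',np.degrees(np.arctan2(k[1],k[0])))
    print(cv2.minAreaRect(Q[:,:2].astype(np.float32)))
    g=cv2.imread(f'pics/{t}.png')[b[2]-8:b[3]+8,b[0]-8:b[1]+8];cv2.imwrite(f'pics/L{cam}.png',cv2.resize(g,None,fx=8,fy=8,interpolation=3));print(g.shape)
E
python3 -c "
import cv2,numpy as np
a=cv2.imread('pics/Ltop.png');b=cv2.imread('pics/Lscene.png');h=max(a.shape[0],b.shape[0])
f=lambda i:cv2.copyMakeBorder(i,0,h-i.shape[0],0,0,0)
cv2.imwrite('pics/L.png',np.hstack([f(a),f(b)]))"
```

```text
caps 671.0095825195312 -2.9372634887695312 (95.56707763671875, 77.39506530761719) 70.93336486816406 [670.90998857  -2.61702172]
blue [762.0398841  224.88910577 118.71638449] [526.26847998  35.81653235  -2.04208662] [817.09471044 253.26008153 972.51982108]
blue [648.61960158 334.3801271  122.47321005] [526.26847998  35.81653235   1.2553772 ] [670.74986642 354.89736656 972.51982108]
top ((340.7589111328125, 190.4005584716797), (30.97008514404297, 29.67064094543457), 17.650123596191406) 3d [596.0273707   21.15251335  37.97827837]
plane [ 4.90877216e-01 -1.62101209e-01 -2.51169130e+02] slope 27.33670058218078 dir -18.274649385939128
((606.434814453125, 19.44554328918457), (63.364173889160156, 58.15532684326172), 73.34678649902344)
(50, 60, 3)
scene ((313.2884521484375, 215.4423065185547), (24.122283935546875, 14.120362281799316), 78.69007110595703) 3d [596.55118859  20.25860407  36.51544164]
plane [ 4.77186241e-01 -1.38008070e-01 -2.45354727e+02] slope 26.415535799696805 dir -16.13051281679852
((597.4369506835938, 21.42188262939453), (70.6109848022461, 37.04267883300781), 73.73570251464844)
(51, 41, 3)
```

View pics/L.png

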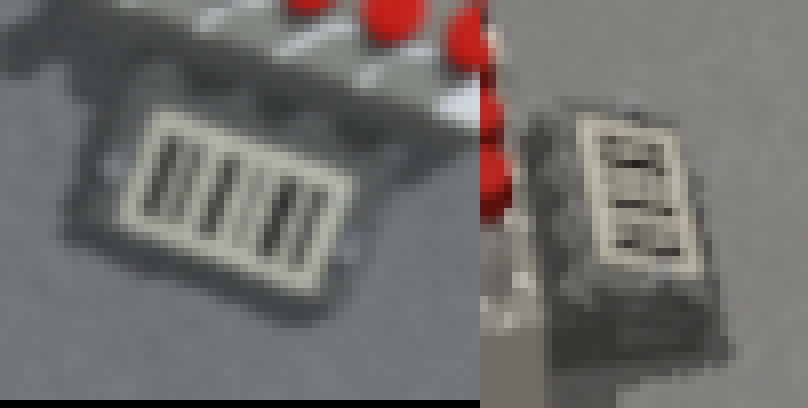

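The crop shows the tall rack's label. In the top image its corners are at crop (157,108),(357,180),(318,298),(115,222); in the scene image they are at (100,115),(197,120),(223,275),(120,265). I intersect these with the depth and plane to get the centre and yaw.

```bash
python3 - <<'E'
from h import *
def ray(cam,u,v):
    c=camera_params(cam);K=np.array(c['K']);T=np.array(c['extrinsics']);r=T[:3,:3]@np.linalg.solve(K,[u,v,1]);return T[:3,3],r
res=[]
for cam,t,off,cs in(('top','t0',(310,172),[(157,108),(357,180),(318,298),(115,222)]),('scene','s0',(295,192),[(100,115),(197,120),(223,275),(120,265)])):
    cs=np.array(cs)/8+off-.45; d=np.load(f'pics/{t}.npy');C=cloud(cam,d)
    m=np.zeros(d.shape,np.uint8);cv2.fillPoly(m,[cs.round().astype(int)],1);m=cv2.erode(m,np.ones((3,3)));Q=C[(m>0)&(d>0)]
    k=np.linalg.lstsq(np.c_[Q[:,:2],np.ones(len(Q))],Q[:,2],rcond=None)[0]
    W=[]
    for u,v in cs:
        o,r=ray(cam,u,v);s=(k[0]*o[0]+k[1]*o[1]+k[2]-o[2])/(r[2]-k[0]*r[0]-k[1]*r[1]);W.append(o+s*r)
    W=np.array(W);print(cam,len(Q),'centre',W.mean(0).round(1),'slope',np.degrees(np.arctan(np.hypot(*k[:2]))),'dir',np.degrees(np.arctan2(k[1],k[0])))
    e=[W[(i+1)%4]-W[i] for i in range(4)];print([(round(np.linalg.norm(x),1),round(np.degrees(np.arctan2(x[1],x[0])),1)) for x in e])
E
```

```text
top 340 centre [594.1  22.3  37.1] slope 26.882566199782183 dir -18.981630711378816
[(np.float64(54.5), np.float64(-109.3)), (np.float64(34.8), np.float64(162.9)), (np.float64(56.4), np.float64(70.1)), (np.float64(34.1), np.float64(-20.6))]
scene 183 centre [594.8  19.4  36. ] slope 26.55863125511485 dir -16.045116148946917
[(np.float64(35.6), np.float64(170.1)), (np.float64(61.0), np.float64(69.7)), (np.float64(35.9), np.float64(-15.0)), (np.float64(58.3), np.float64(-110.8))]
```

```bash
python3 -m jog '[[[0,0,0,0,0,0.028,0.65],[0,0,0,0,0,0.028,0.65],[0,0,0,0,0,0.028,0.65],[0.29,-0.95,0,0,0,0,0.65],[0.29,-0.95,0,0,0,0,0.65],[0.29,-0.95,0,0,0,0,0.65],[0.29,-0.95,0,0,0,0,0.65],[0.29,-0.95,0,0,0,0,0.65],[0.29,-0.95,0,0,0,0,0.65],[0.29,-0.95,0,0,0,0,0.65],[0.29,-0.95,0,0,0,0,0.65],[0.29,-0.95,0,0,0,0,0.65]]]' 60; python3 -m jog '[[[0.29,-0.95,0,0,0,0,0.65],[0.29,-0.95,0,0,0,0,0.65],[0.29,-0.95,0,0,0,0,0.65],[0.29,-0.95,0,0,0,0,0.65],[0.29,-0.95,0,0,0,0,0.65],[0.29,-0.95,0,0,0,0,0.65],[0.29,-0.95,0,0,0,0,0.65],[0.29,-0.95,0,0,0,0,0.65],[0.29,-0.95,0,0,0,0,0.65],[0.29,-0.95,0,0,0,0,0.65],[0,0,0,0,0,0,0.65],[0,0,0,0,0,0,0.65]]]'
```

```text
time: 1.6
tool_pos: [399.7, -188.3, 231.0]
tcp_rot: [-180.0, 0.0, -13.6]
ft_force: [-0.1, 0.5, 0.8]
finger_gap: 55.8
time: 3.1
tool_pos: [651.3, 237.5, 230.4]
tcp_rot: [179.9, 0.1, -13.6]
ft_force: [-0.2, -0.9, -0.2]
finger_gap: 55.1
```

```bash
python3 - <<'E'
from h import *
d=np.load('pics/s0.npy');C=cloud('scene',d);s=(abs(C[...,0]-656)<25)&(abs(C[...,1]-240)<25)&(C[...,2]>150)&(C[...,2]<162)
P=C[s];print(len(P),P.mean(0),cv2.minAreaRect(P[:,:2].astype(np.float32)))
E
python3 -m jog '[[[0.09,-0.07,0,0,0,0,0.65],[0,0,0.5,0,0,0,0.65],[0,0,0.5,0,0,0,0.65],[0,0,0.5,0,0,0,0.65],[0,0,0.4,0,0,0,0.65],[0,0,0.3,0,0,0,0.65],[0,0,0.2,0,0,0,0.65],[0,0,0.14,0,0,0,0.65],[0,0,0,0,0,0,0.65],[0,0,0,0,0,0,0.65]]]'
python3 - <<'E'
from h import *
grab('scene','s1');crop('s1',260,410,200,360,3,'c2')
E
```

```text
172 [660.73168907 240.30156817 156.45559092] ((659.8406372070312, 238.8154754638672), (26.530366897583008, 25.501367568969727), 76.08936309814453)
time: 4.35
tool_pos: [657.4, 240.3, 105.1]
tcp_rot: [-180.0, -0.1, -13.6]
ft_force: [0.1, 0.1, 0.2]
finger_gap: 55.3
```

View pics/c2.png

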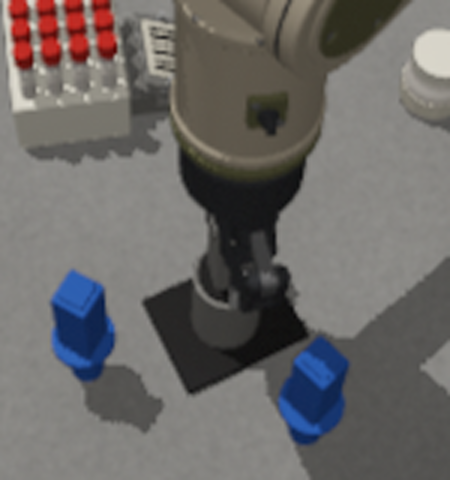

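The crop shows the jaws around the grey grip, centred over the holder at about crop (228,290), clear of both decoys. Next I close and lift.

```bash
python3 -m jog '[[[0,0,0,0,0,0,0],[0,0,0,0,0,0,0],[0,0,0,0,0,0,0],[0,0,0,0,0,0,0],[0,0,0,0,0,0,0],[0,0,0,0,0,0,0],[0,0,0,0,0,0,0],[0,0,0,0,0,0,0]]]' 70; python3 -m jog '[[[0,0,-0.2,0,0,0,0],[0,0,-0.4,0,0,0,0],[0,0,-0.4,0,0,0,0],[0,0,-0.4,0,0,0,0],[0,0,-0.5,0,0,0,0],[0,0,-0.5,0,0,0,0],[0,0,-0.5,0,0,0,0],[0,0,-0.3,0,0,0,0],[0,0,0,0,0,0,0],[0,0,0,0,0,0,0],[0,0,0,0,0,0,0]]]'
python3 - <<'E'
from h import *
p,d=grab('scene','s2');crop('s2',260,410,140,340,3,'c3')
E
```

```text
time: 5.4
tool_pos: [657.3, 240.2, 104.9]
tcp_rot: [-180.0, -0.1, -13.6]
ft_force: [0.5, -0.6, 5.9]
finger_gap: 25.2
time: 6.78
tool_pos: [656.3, 239.9, 262.5]
tcp_rot: [179.9, 0.1, -13.6]
ft_force: [0.0, 0.2, -3.0]
finger_gap: 25.1
```

View pics/c3.png

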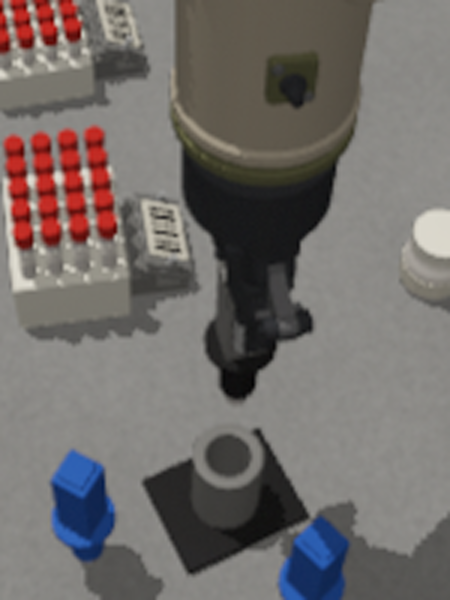

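The wand is held straight, clear above the empty holder (rim at crop (228,455)). Now I move in front of the tall label and tilt 27°.

```bash
python3 -m jog '[[[0,0,0,0,0,0.012,0],[-0.24,0.91,0.1,0,0,0,0],[-0.24,0.91,0.15,0,0,0,0],[-0.24,0.91,0.2,0,0,0,0],[-0.25,0.91,0.2,0,0,0,0],[-0.25,0.91,0.2,0,0,0,0],[0,0,0,0,0.025,0,0],[0,0,0,0,0.025,0,0],[0,0,0,0,0.025,0,0],[0,0,0,0,0,0,0],[0,0,0,0,0,0,0],[0,0,0,0,0,0,0]]]'
cat >> h.py <<'E'
from scipy.spatial.transform import Rotation as R
L=np.array([594.3,21,37.]);YAW,TIP=-18,92.9
def where():
    s=telemetry.sense();T=R.from_euler('xyz',s['tcp_rot'],degrees=True)
    n=R.from_euler('xyz',[180,-27,YAW],degrees=True).apply([0,0,-1])
    tip=s['tool_pos']+TIP*T.apply([0,0,1])
    e=T.inv().apply(L-tip);print('t',s['time'],'tip',tip.round(1),'to label, tool axes mm',e.round(1),'tilt err',np.degrees(np.arccos(-T.apply([0,0,1])@n)).round(2),'F tool',T.inv().apply(s['ft_force']).round(2))
E
python3 -c "from h import *;where()"
```

```text
time: 8.32
tool_pos: [530.6, 42.2, 223.6]
tcp_rot: [-179.9, -27.0, -18.0]
ft_force: [0.3, -0.6, -2.4]
finger_gap: 25.4
t 8.325 tip [570.7  29.3 140.9] to label, tool axes mm [-24.9   0.7 103.9] tilt err 0.07 F tool [-0.65  0.49  2.31]
```

```bash
python3 -m jog '[[[-0.25,0.01,0.2,0,0,0,0],[-0.25,0,0.3,0,0,0,0],[0,0,0.4,0,0,0,0],[0,0,0.4,0,0,0,0],[0,0,0.28,0,0,0,0],[0,0,0,0,0,0,0],[0,0,0,0,0,0,0],[0,0,0,0,0,0,0]]]'
python3 - <<'E'
from h import *
where();grab('scene','s3');grab('top','t3')
a=cv2.resize(cv2.imread('pics/s3.png')[170:270,260:360],(400,400),interpolation=3)
b=cv2.resize(cv2.imread('pics/t3.png')[140:240,290:390],(400,400),interpolation=3)
cv2.imwrite('pics/c4.png',np.hstack([a,b]))
def proj(cam,P):
    c=camera_params(cam);q=np.linalg.inv(np.array(c['extrinsics']))@np.r_[P,1];k=np.array(c['K'])@q[:3];return k[:2]/k[2]
s=telemetry.sense();T=R.from_euler('xyz',s['tcp_rot'],degrees=True).apply([0,0,1])
for k in(75,TIP): P=s['tool_pos']+k*T;print(k,'scene crop',((proj('scene',P)-[260,170])*4).round(),'top crop',((proj('top',P)-[290,140])*4).round())
E
```

```text
time: 9.32
tool_pos: [542.2, 37.9, 141.1]
tcp_rot: [-180.0, -27.1, -17.9]
ft_force: [-0.7, 0.5, -2.0]
finger_gap: 25.4
t 9.325 tip [582.4  25.   58.4] to label, tool axes mm [ 1.4  0.2 24.7] tilt err 0.11 F tool [-1.68 -0.26  1.41]
75 scene crop [254. 143.] top crop [187. 261.]
92.9 scene crop [240. 160.] top crop [192. 247.]
```

View pics/c4.png

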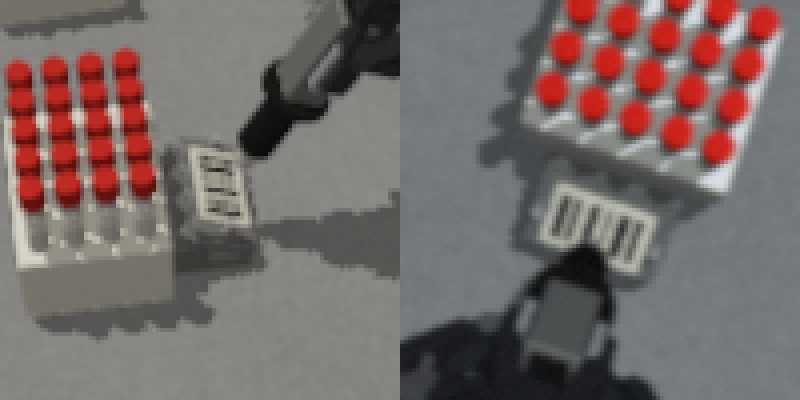

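Top view: the barrel end is over the label middle at crop (595,248), and the predicted tip is (592,247). The scene view agrees. I approach slowly, averaging the force over several readings.

```bash
cat >> h.py <<'E'
def force(k=8):
    F=[];Z=[]
    for _ in range(k):
        snapshot('top');s=telemetry.sense();T=R.from_euler('xyz',s['tcp_rot'],degrees=True);F.append(T.inv().apply(s['ft_force']));Z.append(T.inv().apply(L-s['tool_pos']-TIP*T.apply([0,0,1])))
    print('t',s['time'],'F tool',np.mean(F,0).round(2),'sd',np.std(F,0).round(2),'to label',np.mean(Z,0).round(2))
E
python3 -c "from h import *;force()"
python3 -m jog '[[[0.03,0,0.1,0,0,0,0],[0,0,0.1,0,0,0,0],[0,0,0.1,0,0,0,0],[0,0,0.08,0,0,0,0],[0,0,0,0,0,0,0],[0,0,0,0,0,0,0]]]'; python3 -c "from h import *;force()"
```

```text
t 9.825 F tool [-0.91  0.2   2.21] sd [0.4  0.47 0.45] to label [ 2.07 -0.11 24.21]
time: 10.58
tool_pos: [551.3, 34.7, 123.8]
tcp_rot: [180.0, -27.0, -17.9]
ft_force: [0.4, 0.0, -2.3]
finger_gap: 25.5
t 10.975 F tool [-1.06 -0.01  2.33] sd [0.38 0.39 0.37] to label [ 0.66 -0.14  5.12]
```

```bash
for i in 1; do python3 -m jog '[[[0,0,0.02,0,0,0,0],[0,0,0.02,0,0,0,0],[0,0,0.02,0,0,0,0],[0,0,0.02,0,0,0,0],[0,0,0,0,0,0,0]]]'|grep -v tcp; done; python3 -c "from h import *;force(5)"
python3 -m jog '[[[0,0,0.02,0,0,0,0],[0,0,0.02,0,0,0,0],[0,0,0,0,0,0,0]]]' >/dev/null; python3 -c "from h import *;force(5)"
python3 -m jog '[[[0,0,0.02,0,0,0,0],[0,0,0.02,0,0,0,0],[0,0,0,0,0,0,0]]]'>/dev/null; python3 -c "from h import *;force(5)"
```

```text
time: 11.6
tool_pos: [552.9, 34.1, 120.1]
ft_force: [0.2, 0.4, -2.3]
finger_gap: 25.1
t 11.85 F tool [-1.01  0.02  1.78] sd [0.1  0.16 0.58] to label [ 0.87 -0.22  0.95]
t 12.475 F tool [-1.03 -0.15  2.04] sd [0.44 0.44 0.63] to label [ 0.92 -0.25 -1.08]
t 13.1 F tool [-1.67  0.22  1.94] sd [0.43 0.2  0.81] to label [ 0.9  -0.23 -3.08]
```

```bash
for i in 1 2; do :; done
python3 -m jog '[[[0,0,0.02,0,0,0,0],[0,0,0.02,0,0,0,0],[0,0,0,0,0,0,0]]]'>/dev/null; python3 -c "from h import *;force(5)"
python3 -m jog '[[[0,0,0.02,0,0,0,0],[0,0,0.02,0,0,0,0],[0,0,0,0,0,0,0]]]'>/dev/null; python3 -c "from h import *;force(5)"
```

```text
t 13.725 F tool [-0.6   0.11  1.77] sd [0.41 0.32 0.62] to label [ 0.9  -0.24 -5.08]
t 14.35 F tool [-0.89 -0.26  2.03] sd [0.4  0.21 0.5 ] to label [ 0.92 -0.25 -7.09]
```

```bash
python3 -m jog '[[[0,0,0.02,0,0,0,0],[0,0,0.02,0,0,0,0],[0,0,0,0,0,0,0]]]'>/dev/null; python3 -c "from h import *;force(5)"
python3 -m jog '[[[0,0,0.02,0,0,0,0],[0,0,0.02,0,0,0,0],[0,0,0,0,0,0,0]]]'>/dev/null; python3 -c "from h import *;force(5)
a=grab('scene','s5');b=grab('top','t5')
a=cv2.resize(cv2.imread('pics/s5.png')[180:260,280:360],(400,400),interpolation=3)
b=cv2.resize(cv2.imread('pics/t5.png')[160:240,300:380],(400,400),interpolation=3)
cv2.imwrite('pics/c5.png',np.hstack([a,b]))"
```

```text
t 14.975 F tool [-0.8  -0.33  2.01] sd [0.38 0.26 0.66] to label [ 0.91 -0.24 -9.08]
t 15.6 F tool [-1.75  0.3  -0.78] sd [0.71 0.54 0.38] to label [  0.75  -0.19 -10.97]
```

View pics/c5.png

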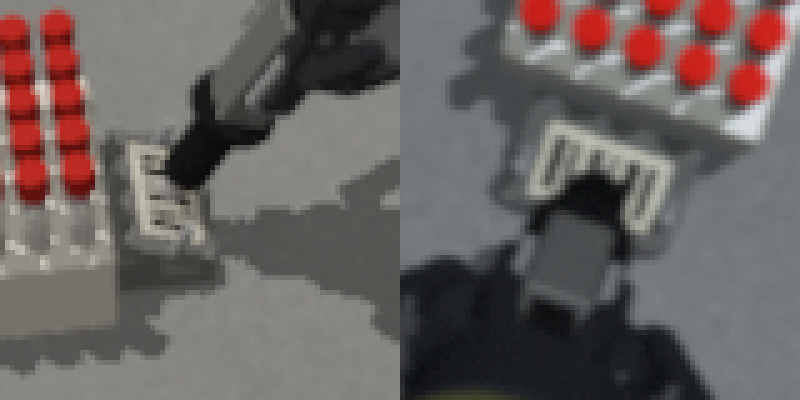

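The nose is seated on the label: contact at about (178,188) in the left crop, label middle about (168,192). The force stayed flat to −9 mm and then rose to about 3 N, so the plate is at its stop and the nose is about 2 mm in. I go 3 mm more.

```bash
python3 -m jog '[[[0,0,0.02,0,0,0,0],[0,0,0.02,0,0,0,0],[0,0,0.02,0,0,0,0],[0,0,0,0,0,0,0]]]'; python3 -c "from h import *;force(8)"
```

```text
time: 16.2
tool_pos: [559.5, 32.0, 106.9]
tcp_rot: [-180.0, -27.0, -17.9]
ft_force: [-2.9, -0.6, 1.5]
finger_gap: 25.2
t 16.6 F tool [-1.41  0.47 -1.99] sd [0.4  0.21 0.55] to label [  0.78  -0.19 -14.  ]
```

About 4.3 N, so the nose is about half-way in. I hold still.

```bash
python3 -m jog '[[[0,0,0,0,0,0,0],[0,0,0,0,0,0,0],[0,0,0,0,0,0,0],[0,0,0,0,0,0,0],[0,0,0,0,0,0,0],[0,0,0,0,0,0,0],[0,0,0,0,0,0,0],[0,0,0,0,0,0,0],[0,0,0,0,0,0,0],[0,0,0,0,0,0,0],[0,0,0,0,0,0,0],[0,0,0,0,0,0,0]]]'; python3 -c "from h import *;force(12)
d=grab('scene','s6')[1];C=cloud('scene',d);p=cv2.imread('pics/s6.png')
s=np.zeros(d.shape,bool);s[195:240,300:330]=1;q=C[s&(p.min(-1)>115)&(C[...,2]>10)&(C[...,2]<60)];e=R.from_euler('xyz',[180,-27,YAW],degrees=True).inv().apply(q-L);e=e[np.abs(e[:,2])<18];print('label points rel. to start, tool axes: median',np.median(e,0).round(1),'min',np.percentile(e,3,0).round(1),'max',np.percentile(e,97,0).round(1))"
```

```text
time: 18.1
tool_pos: [559.4, 32.0, 106.9]
tcp_rot: [-180.0, -27.0, -17.9]
ft_force: [-1.3, 0.3, 1.5]
finger_gap: 25.1
t 18.7 F tool [-0.85 -0.41 -2.07] sd [0.3  0.34 0.44] to label [  0.84  -0.21 -14.03]
label points rel. to start, tool axes: median [10.4 -8.2 10.3] min [-12.9 -46.7  -5.5] max [47.6 30.6 13. ]
```

Force says about 4.6 mm in, geometry says about 3.7 mm. Both are inside the window. One more millimetre and a second hold gives margin.

```bash
python3 -m jog '[[[0,0,0.01,0,0,0,0],[0,0,0.01,0,0,0,0],[0,0,0,0,0,0,0],[0,0,0,0,0,0,0],[0,0,0,0,0,0,0],[0,0,0,0,0,0,0],[0,0,0,0,0,0,0],[0,0,0,0,0,0,0],[0,0,0,0,0,0,0],[0,0,0,0,0,0,0],[0,0,0,0,0,0,0],[0,0,0,0,0,0,0]]]'; python3 -c "from h import *;force(12)"
python3 -m jog '[[[0,0,0,0,0,0,0],[0,0,-0.04,0,0,0,0],[0,0,-0.1,0,0,0,0],[0,0,-0.2,0,0,0,0],[0,0,-0.4,0,0,0,0],[0,0,-0.5,0,0,0,0],[0,0,-0.5,0,0,0,0],[0,0,-0.5,0,0,0,0],[0,0,0,0,0,0,0],[0,0,0,0,0,0,0]]]';python3 -c "from h import *;force(6)"
```

```text
time: 20.25
tool_pos: [559.9, 31.9, 106.0]
tcp_rot: [180.0, -27.0, -17.9]
ft_force: [-2.6, 2.3, 2.7]
finger_gap: 25.4
t 20.85 F tool [-1.12 -0.5  -2.9 ] sd [0.53 0.58 0.53] to label [  0.85  -0.22 -15.04]
time: 22.1
tool_pos: [511.2, 47.5, 205.0]
tcp_rot: [180.0, -27.0, -17.9]
ft_force: [0.5, -0.1, -2.4]
finger_gap: 25.1
t 22.4 F tool [-0.98 -0.19  2.06] sd [0.3  0.35 0.41] to label [ 2.17 -0.73 95.91]
```

```bash
python3 -m jog '[[[0,0,0,0,-0.025,0,0],[0,0,0,0,-0.025,0,0],[0,0,0,0,-0.025,0,0],[0,0,-0.6,0,0,-0.012,0],[0,0,-0.55,0,0,0,0],[0.39,-0.89,0,0,0,0,0],[0.39,-0.89,0,0,0,0,0],[0.39,-0.89,0,0,0,0,0],[0.39,-0.89,0,0,0,0,0],[0.37,-0.87,0,0,0,0,0],[0,0,0,0,0,0,0],[0,0,0,0,0,0,0]]]'
python3 - <<'E'
from h import *
p,d=grab('scene','s7');crop('s7',260,410,180,340,3,'c7');s=telemetry.sense()
C=cloud('scene',np.load('pics/s2.npy'));S=(abs(C[...,0]-656)<32)&(abs(C[...,1]-240)<32)&(C[...,2]>72)&(C[...,2]<86);P=C[S][:,:2].astype(np.float32)
print('rim',len(P),cv2.minEnclosingCircle(P),cv2.minAreaRect(P)); print(s['tool_pos'].round(2),s['tcp_rot'].round(2))
E
```

```text
time: 23.9
tool_pos: [657.2, 239.9, 262.2]
tcp_rot: [179.9, 0.1, -13.6]
ft_force: [-0.0, -0.0, -2.2]
finger_gap: 25.0
rim 288 ((659.9598999023438, 238.7294464111328), 25.195768356323242) ((659.8004760742188, 239.74295043945312), (48.76849365234375, 48.211463928222656), 60.86953353881836)
[657.22 239.46 263.02] [ 1.7997e+02  1.0000e-02 -1.3610e+01]
```

View pics/c7.png

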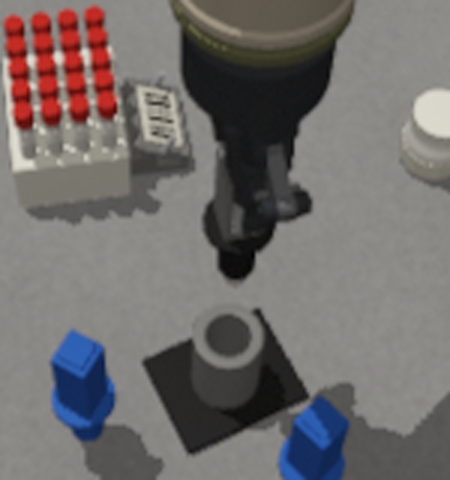

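The wand hangs upright over the holder (crop (236,270) above the rim at (228,330)), and the tall rack looks undisturbed. I lower it.

```bash
python3 -m jog '[[[0,0,0.5,0,0,0,0],[0,0,0.5,0,0,0,0],[0,0,0.4,0,0,0,0],[0,0,0.2,0,0,0,0],[0,0,0,0,0,0,0],[0,0,0,0,0,0,0]]]'; python3 -m jog '[[[0,0,0.2,0,0,0,0],[0,0,0.2,0,0,0,0],[0,0,0.3,0,0,0,0],[0,0,0.3,0,0,0,0],[0,0,0.2,0,0,0,0],[0,0,0.2,0,0,0,0],[0,0,0,0,0,0,0],[0,0,0,0,0,0,0]]]'
```

```text
time: 24.7
tool_pos: [657.9, 240.3, 184.7]
tcp_rot: [-179.9, -0.1, -13.6]
ft_force: [0.2, 0.3, -1.6]
finger_gap: 25.4
time: 25.7
tool_pos: [657.6, 240.3, 113.8]
tcp_rot: [-180.0, -0.0, -13.6]
ft_force: [0.3, -0.1, -2.0]
finger_gap: 25.1
```

```bash
python3 -m jog '[[[0,0,0.06,0,0,0,0],[0,0,0.06,0,0,0,0],[0,0,0.04,0,0,0,0],[0,0,0,0,0,0,0],[0,0,0,0,0,0,0]]]'; python3 -c "from h import *;force(6)"
```

```text
time: 26.32
tool_pos: [657.3, 240.2, 105.2]
tcp_rot: [180.0, 0.0, -13.6]
ft_force: [1.2, 1.4, -2.7]
finger_gap: 25.1
t 26.625 F tool [0.1  0.06 2.48] sd [0.49 0.51 0.39] to label [ -9.76 227.83 -24.62]
```

```bash
for k in 1 2; do :; done; python3 -m jog '[[[0,0,0.015,0,0,0,0],[0,0,0,0,0,0,0],[0,0,0,0,0,0,0]]]'|grep -E 'pos|ft'; python3 -c "from h import *;force(4)"; python3 -m jog '[[[0,0,0.015,0,0,0,0],[0,0,0,0,0,0,0],[0,0,0,0,0,0,0]]]'|grep -E 'pos|ft'; python3 -c "from h import *;force(4)"
```

```text
tool_pos: [657.4, 240.2, 104.9]
ft_force: [-0.8, 0.3, 2.1]
t 27.2 F tool [-1.59  0.73 -2.49] sd [0.42 0.18 0.4 ] to label [ -9.93 227.91 -25.01]
tool_pos: [657.4, 240.2, 104.9]
ft_force: [-4.4, -2.8, 7.7]
t 27.775 F tool [-4.56  2.7  -7.55] sd [0.37 0.59 0.51] to label [ -9.99 227.93 -25.03]
```

The collar is on the rim: the upward force rose to about 8 N with no more travel. I ease off, open and retreat straight up.

```bash
python3 -m jog '[[[0,0,-0.01,0,0,0,0],[0,0,0,0,0,0,0],[0,0,0,0,0,0,0.6],[0,0,0,0,0,0,0.65],[0,0,0,0,0,0,0.65],[0,0,0,0,0,0,0.65],[0,0,0,0,0,0,0.65],[0,0,0,0,0,0,0.65]]]'; python3 -m jog '[[[0,0,-0.2,0,0,0,0.65],[0,0,-0.3,0,0,0,0.65],[0,0,-0.4,0,0,0,0.65],[0,0,-0.5,0,0,0,0.65],[0,0,-0.5,0,0,0,0.65],[0,0,-0.5,0,0,0,0.65],[0,0,-0.5,0,0,0,0.65],[-0.9,0,0,0,0,0,0.65],[-0.9,0,0,0,0,0,0.65],[-0.9,0,0,0,0,0,0.65],[-0.9,0,0,0,0,0,0.65],[0,0,0,0,0,0,0.65]]]'
python3 - <<'E'
from h import *
p,d=grab('scene','s8');q,e=grab('top','t8')
a=cv2.resize(cv2.imread('pics/s8.png')[100:360,230:430],(400,520),interpolation=3);b=cv2.resize(cv2.imread('pics/t8.png')[80:310,180:500],(400,288),interpolation=3)
o=np.zeros((520,800,3),np.uint8);o[:,:400]=a;o[:288,400:]=b;cv2.imwrite('pics/c8.png',o)
for n,t,dd in(('scene','s',d),('top','t',e)):
  for tag,D in(('before',np.load(f'pics/{t}0.npy')),('after',dd)):
    C=cloud(n,D);S=(abs(C[...,0]-658)<28)&(abs(C[...,1]-240)<28)&(C[...,2]>148)&(C[...,2]<164);P=C[S];print(n,tag,len(P),P.mean(0).round(1) if len(P) else '')
# roll, jar, racks shift: image correlation in the top view
A=cv2.imread('pics/t0.png',0);B=cv2.imread('pics/t8.png',0)
for nm,(u0,u1,v0,v1) in dict(tall=(318,390,122,212),short=(428,502,163,247),jar=(260,295,270,305),roll=(392,432,260,300),holder=(215,262,140,195)).items():
    m=cv2.matchTemplate(B[v0-12:v1+12,u0-12:u1+12],A[v0:v1,u0:u1],cv2.TM_CCOEFF_NORMED);_,s,_,l=cv2.minMaxLoc(m);print(nm,'shift px',l[0]-12,l[1]-12,round(s,3))
E
```

```text
time: 28.78
tool_pos: [657.3, 240.2, 104.3]
tcp_rot: [-180.0, -0.0, -13.6]
ft_force: [0.2, 0.4, -0.3]
finger_gap: 55.6
time: 30.28
tool_pos: [480.2, 283.5, 251.3]
tcp_rot: [-179.9, -0.1, -13.4]
ft_force: [0.7, -0.5, 1.1]
finger_gap: 55.3
scene before 182 [661.  240.7 156.1]
scene after 182 [661.7 242.9 156.2]
top before 212 [655.9 239.  156.7]
top after 212 [656.6 241.3 156.5]
tall shift px 0 0 0.944
short shift px 0 0 0.999
jar shift px 0 0 1.0
roll shift px 0 0 1.0
holder shift px 0 0 0.977
```

View pics/c8.png

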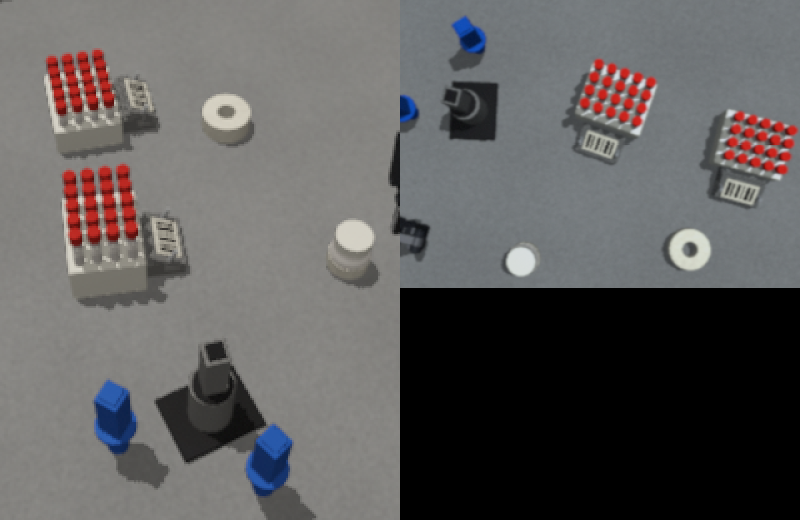

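The wand stands upright in the holder at (212,385). Its top is at the same height as before and 2.4 mm off sideways, and the racks, jar and roll show no shift. Handing in.

```bash
python3 -c "from bench import job;print(job.hand_in())"
```

```text
the job is handed in; nothing more can be done
None
```

I read in the tall rack with the wand, put it back in its holder and let go, then handed the job in at about 30 s. The hand-in gave no verdict.

- **Press:** I followed the label plate back about 9 to 10 mm to its stop, then pressed on. I held still twice for over 2 s each, at about 4.3 N and then 5.1 N. The tool was within about 0.1° of the planned 27° direction. The nose tip was about 1 mm sideways from my estimate of the label's middle.
- **Nose depth:** At the first hold the force put the nose about 4.6 mm in, while a rough depth-image estimate said about 3.7 mm. Both are inside the 2.5 to 8 mm window. I could not read the nose joint directly, so the second hold went 1 mm deeper for margin.
- **Wand put back:** It stands upright in the holder with the top of its grip at the starting height, within 0.2 mm. It is about 2.4 mm to the side of where it began, which is within the 7 mm allowed. The gripper is open and clear.
- **Bystanders:** The short rack, jar and roll show no shift in the top view, to the nearest pixel (about 2 mm). The tall rack shows none either, with a weaker image match (0.94), possibly because its label plate is now pushed back.

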